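Hang the cold-working caddy on its drop-keeper peg

TASK

Take the small grey caddy by its handle and hang it by its eye on the peg of the bench stand: let the eye lift the drop keeper as it slides along the peg, and go fully home, back plate flat against the column and keeper fallen shut in front of it, then let go. The peg may be clamped well above or below its usual height, so feel for it: never push the caddy on the stand with more than 15 N or drop it on the peg. Leave everything else on the bench where it is.

Things in the scene. Friction and masses are not known exactly. Their poses are not given: they have to be found in the camera images.
- caddy: Loose open grey metal caddy, 0.25-0.40 kg. Origin: underside (x to the back plate, z up). Tray x -60..50, y -45..45 mm, 45 high. At its +x end stands the back plate, x 50..56 mm, 60 wide up to z 114, then 44 wide up to z 146, with an eye through it along x. Centre of mass near x = 0. Stands on the bench, back plate roughly away from the robot.
- caddy_handle (a point): Centre of the caddy's handle: a wooden bar 36 mm long (x), 14 thick (y), 24 high, on two posts 10 mm thick in the tray's middle plane; 32 mm to -x of the caddy's origin, 151 mm above its underside. Can be pinched across y from above. Same axes as the caddy.
- caddy_eye (a point): Centre of the eye in the caddy's back plate: a rectangular hole 20 mm wide (y), 22 mm high (z), plate 6 mm thick, with a bar 10 mm high above the hole. From the handle's centre: 85 mm to +x, 26 mm down. Same axes as the caddy.
- stand: Fixed stand: slotted aluminium column 52 mm wide, 215 tall, 28 deep, on a foot plate 12 mm thick, 120 wide, reaching 20 mm before the column. Origin: on the bench under the middle of the column's front face; z up; x points into the column, the peg sticks out along -x at y = 0. Home: caddy's plate flat on the front face (eye centre at x = -3 mm), top of the eye resting on the peg.
- peg_usual (a point): Point on the stand where the peg's axis USUALLY meets the column's front face, 200 mm up. The real peg is up to 18 mm higher or lower, which is not measured: the block that carries peg, roof arm and keeper is clamped at any height. Peg: round steel bar 12 mm thick, round end, reaching 52 mm out (to -x), rising 8 degrees to its tip (axis 6.5 mm higher there). Axes of the stand.
- roof_usual (a point): End of the roof arm at its USUAL height (x = -46 mm from the front face, 257 mm up, its top); it goes up and down with the peg. The arm is 32 mm wide at the end, 16 behind, 6 thick, and runs above the peg from the column; it stands on a block 19 wide that rises above the column; its underside is 50 mm above the peg's axis at the column. Two cheeks (38.5 mm up) hold the keeper.
- keeper (a joint): Angle of the keeper, a steel flap 28 mm long, 20 wide, 60 g, hinged 32.5 mm before the column, 41.5 mm above the peg's foot. 0: hangs down to 3 mm over the peg, shutting it. Swings only inwards to 1.4 rad, falls back by weight. The eye's top bar lifts it when slid in low on the peg. Falls shut only in the last 4 mm before home, eye down on the peg.
- bowl: Bystander, leave alone: blue ceramic bowl, 110 mm across, 50 mm high. Origin: centre of its underside.
- bottle: Bystander, leave alone: green glass bottle with a cork, 52 mm across, 150 mm high. Origin: centre of its underside.
- tumbler: Bystander, leave alone: amber glass tumbler, 68 mm across, 85 mm high. Origin: centre of its underside.
- mug: Bystander, leave alone: white mug, 80 mm across, 90 mm high. Origin: centre of its underside.
- paperweight: Bystander, leave alone: clear glass disc, 64 mm across, 30 mm high. Origin: centre of its underside.
- brush: Bystander, leave alone: brush lying on the bench. Origin: centre of its underside.
- sketchbook: Bystander, leave alone: black sketchbook, 200 x 140 x 18 mm, lying flat. Origin: centre of its underside.
Things that resemble listed ones, but are neither listed nor needed, are in the scene too. What is shaped like the caddy but yellow is not meant.

How it is judged:
By the outcome, as a careful person would: the job done as asked, in the order asked, and still so for the second after the job is handed in, with the robot touching nothing.
It also fails if it takes over 67 s, if anything falls off the work surface, if the arm or the gripper's body presses on something with over 40 N, if the wrist force passes 120 N, or if a joint passes its speed limit or range.

ROBOT

A 6-joint arm with a two-finger parallel gripper is mounted at the origin on the work surface. World frame = base frame: x ahead of the robot, y to its left, z up, the work surface at z = 0. Lengths are in m, angles in rad, forces in N, time in s.
With the tool pointing down it reaches from about 0.25 to 0.725 m from the base axis. Payload 4 kg.
Tool frame: the origin (TCP) lies on the centre line of the jaws, within the pads' length; the fingertips stand 17 mm ahead of it and the grasp point (between the pads) lies 2 mm behind it; z points along the fingers, y is the line along which they close (so a half turn about z gives the same grasp; the last joint's range is limited). The gripper opens to 85 mm and grips with 20 to 120 N. Pads are 22 mm wide; open, the fingers measure 114 mm over their backs; the gripper's body (76 mm by 85 mm) begins 54 mm behind the grasp point. The pads swing forward as they close: fully open they stand 13 mm farther back than shut.
Start: joints at [-1.305, 0.241, 0.005, 1.335, 0, 1.571], TCP at [0.131, -0.482, 0.248] pointing down, gripper open.
Joint ranges: [-2.72, 2.72], [-1.05, 1.87], [-1.09, 1.28], [-1.99, 2.15], [-1.42, 1.44], [-3.14, 3.14]. Speed limits (rad/s): [2.79, 2.79, 3.14, 3.14, 3.14, 3.14].

INTERFACE

Orientations are given as a unit quaternion [x, y, z, w].
In Python, from workcell import manip gives the robot as it stands.
- The arm moves only by the tool carry_out, never from a script. Its argument "rows" is a list that holds one entry, the list of rows, each a list of 7 numbers: the finger opening in mm, from 0 to 85.4, then the shift along the tool's x, y, z as a fraction of full scale, then the turn, a rotation vector about the tool's x, y, z as a fraction of full scale. In form: [[[fingers, x, y, z, rx, ry, rz], ...]]. A call has 1 to 20 rows; each row is the pose to reach, as a shift and turn from the pose commanded when the call began, along the tool's axes at that moment, turning the shorter way round; what a row does not reach only later rows make up. Full scale, the value 1, is 0.5 m for a shift and 360 degrees for a turn. A row lasts 1/8 s, in which the tool goes at most 62.5 mm and 10.7 degrees, less where a joint would pass 70% of its speed; a pose out of reach is approached as far as the arm can. A call with a number of a shift or a turn outside -1 to 1 is refused whole. A call with a gripper value outside its range is refused whole. The fingers move at their own pace and stop on an object; the grip force is fixed at half the most. Time passes only in rows, so rows that repeat a pose let the fingers close. It gives the time, the measured TCP pose, the force, the opening and the grip force at its end, in the units of the state.
- manip.state(): the state, without advancing time (a new reading comes with each control period).
- manip.camera(name): name is "scene" or "top" or "wrist"; returns the picture (400x640x3 uint8, blue, green, red); there is no depth.
- manip.camera_info(name): a dict with "fx", "fy", "cx", "cy" (pixels), "k1" (the pictures are not rectified: a ray, as slopes to the right and down, at radius r is drawn at 1 + k1 r^2 times it, then the intrinsics apply), "rvec" (rotation vector, rad) and "tvec" (3), from world to camera coordinates, as OpenCV has them. Camera axes: x right, y down, z forward; pixel columns grow to the right and rows downward; lengths in m; the calibration is good to about 2 mm. A picture is of the moment at which its call begins: read the wrist's pose just before it. camera_info takes no time and is no camera call; for the wrist camera it gives the pose at the moment of the call.
- manip.close_job(): hands the job in; it is judged then, once.
Trained networks look in the newest picture that a camera, given by its name, has taken for a name from the list of things; names that differ only in an ending like _2 or _b are one class to them, and where a whole thing is asked for, a point or a joint stands for the part that bears it (a point fixed in the world has none). Each returns a list of dicts, best first, with "confidence" (0 to 1); they miss things now and then, are a little off and sometimes report something else, mostly with a low value. They report only what shows in the picture. A call takes as long as a camera call. They do not tell look-alikes from the thing itself.
- manip.search_frame(camera, label): "position" ([column, row] in pixels, amid what is visible of it).
- manip.regions_of(camera, label): "region" (400x640 bool, what is visible of it) and "position" ([column, row] in pixels, amid what is visible of it).
- manip.tip_of(camera, label): "position" ([column, row] in pixels: a listed point, or the origin of a listed thing).
The state is a dict: "time": time; "joint_positions": joint angles; "dq": joint speeds; "joint_efforts": joint torques, N m; "tool_pos": TCP position; "ee_rot": TCP orientation; "contact_force": force on the tool from outside, world axes, zero at the start; "ft_torque": the same for the moment, N m; "finger_gap": finger opening in m; "grip_force": force on a finger pad.
Only numpy, scipy, OpenCV 4.12 (cv2) and the standard library are available. Lean on these libraries where they do the work, as an engineer would, in place of code of your own. Each camera call takes 0.05 s, during which the arm holds its last target. There are 200 camera calls.

## Working session

There is one attempt and no reset: what is moved stays moved. The work goes in short steps, Python scripts to look and compute and a tool call to move; the robot and the scene stay as the last step left them, time stands still between calls to the robot, and variables do not carry over. Pictures are saved under pics/ and viewed, at most 10 in all, crops included, and the job is handed in when it is done.

Besides the shell and the picture viewer there is one more tool, called after ">>>" as name([rows], argument=value, ...), one row to a line, values as JSON. carry_out: Moves the arm, as the interface text tells. Shift numbers are shares of 0.5 m and turn numbers shares of 360 degrees, none past 1 either way. Its arguments: {"type":"object","properties":{"rows":{"type":"array"}},"required":["rows"]}

```bash
mkdir -p pics; ls
cat > h.py <<'E'
from workcell import manip as m
import numpy as np, cv2
from scipy.spatial.transform import Rotation as R
def cam(n):
    i=m.camera_info(n); Rm=cv2.Rodrigues(np.array(i["rvec"],float))[0]; t=np.array(i["tvec"],float).ravel(); return i,Rm,t
def ray(i,Rm,t,p):
    xd=np.array([(p[0]-i["cx"])/i["fx"],(p[1]-i["cy"])/i["fy"]]); x=xd.copy()
    for _ in range(20): x=xd/(1+i["k1"]*(x@x))
    return -Rm.T@t, Rm.T@np.array([x[0],x[1],1.])
def onz(c,p,z):
    o,d=ray(*c,p); return o+d*(z-o[2])/d[2]
def proj(c,X):
    i,Rm,t=c; q=Rm@np.array(X,float)+t; x=q[:2]/q[2]; x=x*(1+i["k1"]*(x@x)); return np.array([i["fx"]*x[0]+i["cx"],i["fy"]*x[1]+i["cy"]])
def tri(obs):
    A=0;b=0
    for c,p in obs:
        o,d=ray(*c,p); d=d/np.linalg.norm(d); P=np.eye(3)-np.outer(d,d); A=A+P; b=b+P@o
    return np.linalg.solve(A,b)
E
python3 - <<'E'
from h import *
np.set_printoptions(precision=4,suppress=True)
print(m.state())
for n in ["scene","top"]:
    im=m.camera(n); cv2.imwrite(f"pics/{n}0.png",im); c=cam(n); print(n,-c[1].T@c[2], c[0]["fx"])
    for l in ["caddy_handle","caddy_eye","caddy","stand","peg_usual","roof_usual"]:
        print(l,[(np.round(d["position"],1),round(d["confidence"],2)) for d in m.tip_of(n,l)][:4])
E
```

```text
pics
{'time': 0.0, 'joint_positions': array([-1.305 ,  0.2414,  0.0037,  1.3352, -0.    ,  1.5708]), 'dq': array([ 0.0002,  0.0002, -0.0011, -0.0001, -0.0003, -0.0006]), 'joint_efforts': array([ -0.0001, -37.2318,  25.2407,   0.0168,   0.    ,   0.    ]), 'tool_pos': array([ 0.1312, -0.4819,  0.2474]), 'ee_rot': array([ 0.9912,  0.1325, -0.0001, -0.001 ]), 'contact_force': array([-0.729 ,  0.1323,  0.0896]), 'ft_torque': array([-0.017 , -0.0114, -0.0212]), 'grip_force': 0.0, 'finger_gap': 0.08502386343851268}
scene [ 1.4637 -0.5261  1.0689] 513.3351079921947
caddy_handle [(array([374.3, 195.6]), 0.94), (array([357.5, 142.6]), 0.67)]
caddy_eye [(array([370. , 163.1]), 0.82), (array([361.4, 183.5]), 0.56)]
caddy [(array([362.8, 223.7]), 0.76), (array([357.3, 185. ]), 0.73)]
stand [(array([296.5, 252.9]), 0.78)]
peg_usual [(array([297.5, 201.4]), 0.7), (array([172.6, 314. ]), 0.47)]
roof_usual [(array([287.3, 172.7]), 0.82), (array([432.9, 182.1]), 0.44)]
top [0.4008 0.0077 1.5889] 480.05090345626905
caddy_handle [(array([274.9, 178.3]), 0.68), (array([242.3, 256.6]), 0.66)]
caddy_eye [(array([243.4, 223.4]), 0.74), (array([271.7, 210.3]), 0.73)]
caddy [(array([272.1, 197.1]), 0.92), (array([251.6, 240. ]), 0.77), (array([342.9, 201. ]), 0.53), (array([347.6, 192.3]), 0.5)]
stand [(array([343.2, 198.3]), 0.96)]
peg_usual [(array([347.1, 194. ]), 0.58)]
roof_usual [(array([348.7, 205.3]), 0.58)]
```

Run:
```python
import cv2
a=cv2.imread("pics/scene0.png")[110:310,200:460];b=cv2.imread("pics/top0.png")[110:310,190:450]
cv2.imwrite("pics/both.png",cv2.resize(cv2.vconcat([a,b]),None,fx=1.5,fy=1.5)[:600] if 0 else cv2.resize(cv2.hconcat([a,b]),(800,308),interpolation=cv2.INTER_CUBIC))
```

```text
(no output)
```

View pics/both.png

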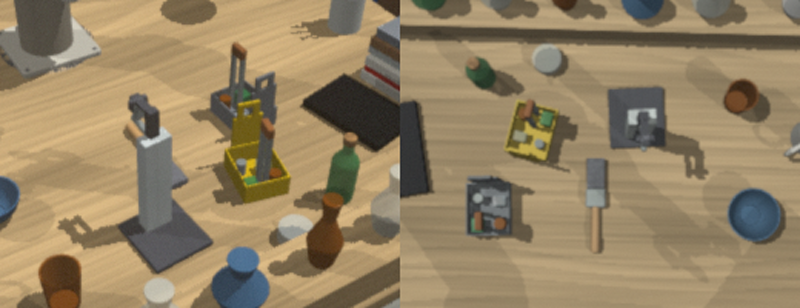

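View pics/top0.png

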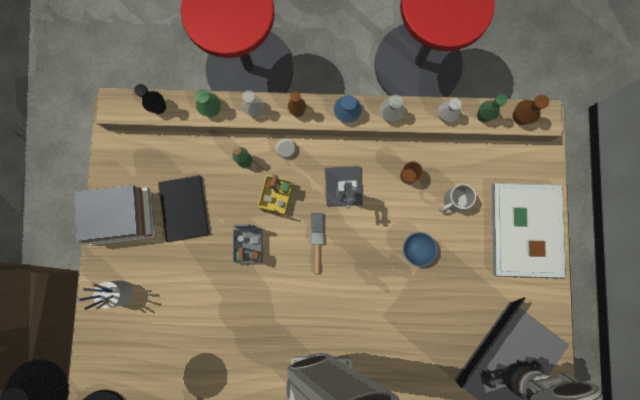

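View pics/scene0.png

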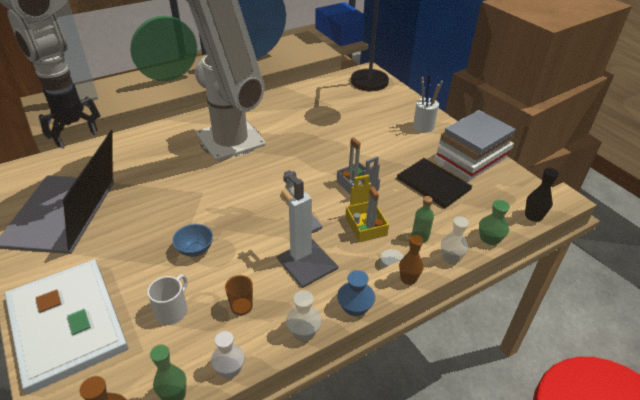

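Two caddies are in view. The grey one has its handle at scene (357,143) / top (242,257) and its eye at scene (370,163) / top (243,223). The yellow one, at scene (374,196) / top (275,178), is the look-alike. The first crop (grey at crop (250,95) left and (490,205) right) confirms grey is the one meant. The stand is at top (345,195), the brush at (317,240), and the bowl at (421,250).

Run:
```python
from h import *
np.set_printoptions(precision=4,suppress=True)
s,t=cam("scene"),cam("top")
h=tri([(s,(357.5,142.6)),(t,(242.3,256.6))]); e=tri([(s,(370,163.1)),(t,(243.4,223.4))])
print("handle",h,"eye",e,np.linalg.norm(e-h), "yaw",np.degrees(np.arctan2(*(e-h)[1::-1])))
print("h@.151",onz(t,(242.3,256.6),.151),onz(s,(357.5,142.6),.151)); print("e@.125",onz(t,(243.4,223.4),.125),onz(s,(370,163.1),.125))
print("orig",onz(t,(251.6,240),0),onz(s,(357.3,185),0))
so=[onz(t,(343.2,198.3),0),onz(s,(296.5,252.9),0)]; print("stand",so)
print("peg",tri([(s,(297.5,201.4)),(t,(347.1,194))]),"roof",tri([(s,(287.3,172.7)),(t,(348.7,205.3))]))
# foot plate corners in enlarged crops
im=cv2.imread("pics/top0.png"); cv2.imwrite("pics/st.png",cv2.hconcat([cv2.resize(im[160:215,318:373],(400,400),interpolation=cv2.INTER_CUBIC),cv2.resize(im[218:273,220:275],(400,400),interpolation=cv2.INTER_CUBIC)]))
for n in ["brush","bowl","tumbler","bottle","sketchbook"]:
    m.camera("top"); d=m.search_frame("top",n); print(n,[(onz(t,x["position"],.02)[:2],round(x["confidence"],2)) for x in d[:2]])
```

```text
handle [0.4112 0.2515 0.1451] eye [0.5059 0.246  0.132 ] 0.09580079282386303 yaw -3.3432764808682767
h@.151 [0.4064 0.2424 0.151 ] [0.4212 0.2555 0.151 ]
e@.125 [0.5071 0.2482 0.125 ] [0.4983 0.2505 0.125 ]
orig [0.4621 0.2391 0.    ] [0.4449 0.2503 0.    ]
stand [array([ 0.6089, -0.0602,  0.    ]), array([ 0.6041, -0.0641,  0.    ])]
peg [ 0.5993 -0.0598  0.1879] roof [ 0.5574 -0.063   0.2544]
brush [(array([0.4786, 0.0293]), 0.74)]
bowl [(array([ 0.4411, -0.3171]), 0.83)]
tumbler [(array([ 0.6933, -0.2967]), 0.61)]
bottle [(array([0.7445, 0.2658]), 0.79)]
sketchbook [(array([0.5607, 0.4647]), 0.79)]
```

View pics/st.png

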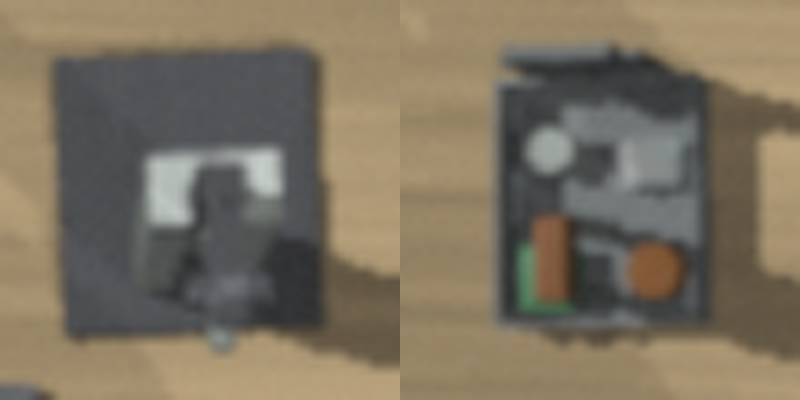

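The left panel shows the stand's foot plate, with corners near (55,60), (320,50), (325,325) and (68,335), so it is turned about 2°. The right panel shows the grey caddy with its handle bar at (552,258), aligned nearly with world x. I'll move halfway, where the wrist camera can look at the stand.

>>> carry_out([
  [[85, 0.548, -0.726, -0.164, 0, 0, 0.047], [85, 0.548, -0.726, -0.164, 0, 0, 0.047], [85, 0.548, -0.726, -0.164, 0, 0, 0.047], [85, 0.548, -0.726, -0.164, 0, 0, 0.047], [85, 0.548, -0.726, -0.164, 0, 0, 0.047], [85, 0.548, -0.726, -0.164, 0, 0, 0.047], [85, 0.548, -0.726, -0.164, 0, 0, 0.047], [85, 0.548, -0.726, -0.164, 0, 0, 0.047], [85, 0.548, -0.726, -0.164, 0, 0, 0.047], [85, 0.548, -0.726, -0.164, 0, 0, 0.047]],
])

```text
time: 2.45
tool_pos: [0.3001, -0.0606, 0.3301]
ee_rot: [1.0, -0.015, -0.0, 0.0]
contact_force: [0.7, -0.5, 0.5]
finger_gap: 0.0851
grip_force: 0.0
```

Run:
```python
from h import *
np.set_printoptions(precision=4,suppress=True)
s=m.state(); print(s["time"],s["tool_pos"],R.from_quat(s["ee_rot"]).as_matrix()[:,0],s["contact_force"])
w=cam("wrist"); im=m.camera("wrist"); cv2.imwrite("pics/w1.png",im); print("cam",-w[1].T@w[2],w[1][2],w[0]["fx"])
for l in ["stand","peg_usual","roof_usual"]:
    print(l,[(np.round(d["position"],1),round(d["confidence"],2)) for d in m.tip_of("wrist",l)][:3])
print(proj(w,[.6,-.06,.2]),proj(w,[.41,.25,.15]))
```

```text
2.45 [ 0.3001 -0.0606  0.3301] [ 0.9996 -0.0297 -0.0005] [ 0.6655 -0.5197  0.471 ]
cam [ 0.3777 -0.0619  0.4555] [-0.3048  0.0089 -0.9524] 324.6615265322673
stand []
peg_usual []
roof_usual []
[ 303.0809 -265.4403] [-16.9854  77.3325]
```

View pics/w1.png

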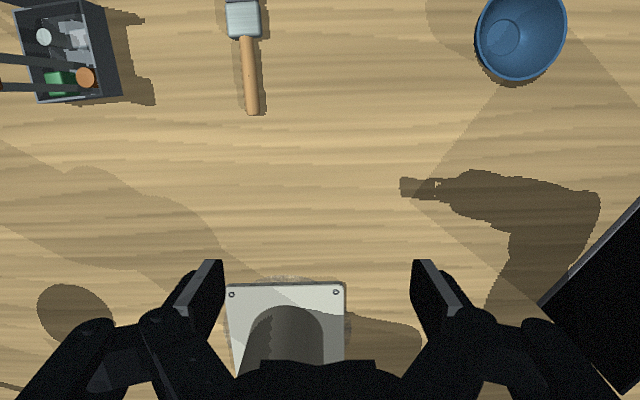

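Wrist view: it looks back toward the base. The brush is at (245,60), the caddy at the upper left (70,50), and the bowl at (520,40). I'll tilt forward to see the stand.

>>> carry_out([
  [[85, 0.08, 0, 0, 0, 0.15, 0], [85, 0.08, 0, 0, 0, 0.15, 0], [85, 0.08, 0, 0, 0, 0.15, 0], [85, 0.08, 0, 0, 0, 0.15, 0], [85, 0.08, 0, 0, 0, 0.15, 0], [85, 0.08, 0, 0, 0, 0.15, 0], [85, 0.08, 0, 0, 0, 0.15, 0]],
])

```text
time: 3.52
tool_pos: [0.3412, -0.0625, 0.3332]
ee_rot: [0.89, -0.014, 0.455, 0.008]
contact_force: [-0.1, -0.5, 1.6]
finger_gap: 0.0848
grip_force: 0.0
```

Run:
```python
from h import *
np.set_printoptions(precision=4,suppress=True)
s=m.state(); print(s["time"],s["tool_pos"],np.abs(s["dq"]).max())
w=cam("wrist"); im=m.camera("wrist"); cv2.imwrite("pics/w2.png",im); print("cam",repr(w[0]["rvec"]),repr(w[0]["tvec"]),-w[1].T@w[2])
for l in ["stand","peg_usual","roof_usual"]:
    print(l,[(np.round(d["position"],1),round(d["confidence"],2)) for d in m.tip_of("wrist",l)][:3])
p=proj(w,[.6,-.06,.2]); print(p,proj(w,[.41,.25,.15]))
np.savez("w2.npz",rvec=w[0]["rvec"],tvec=w[0]["tvec"])
u,v=p.astype(int); u0=max(0,min(u-133,640-266)); v0=max(0,min(v-90,200)); print(u0,v0)
cv2.imwrite("pics/w2c.png",cv2.resize(im[v0:v0+200,u0:u0+266],(798,600),interpolation=cv2.INTER_CUBIC))
```

```text
3.525 [ 0.3412 -0.0625  0.3332] 0.07020553147329497
cam array([ 1.8317, -1.8904,  0.6231]) array([-0.0512,  0.5094,  0.208 ]) [ 0.2849 -0.0595  0.4697]
stand []
peg_usual [(array([306.9, 125.8]), 0.62)]
roof_usual [(array([311.1, 109.9]), 0.7)]
[309.0446 124.9596] [ 19.071  291.7512]
176 34
```

View pics/w2c.png

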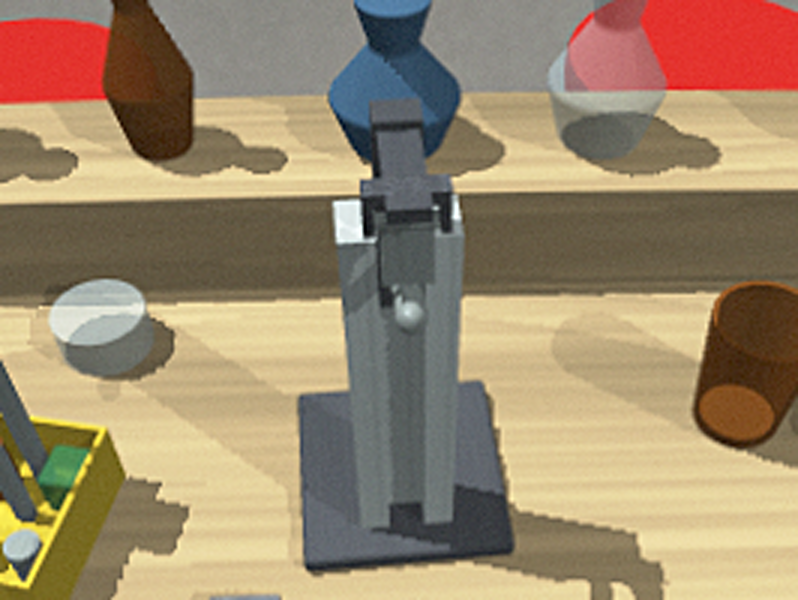

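The stand is seen clearly. In crop pixels the peg tip ball is at (410,314), the column's front-face base at (357,527)–(453,523) with its top at (340,243)–(463,236), and the foot's front corners at (307,568) and (512,550). I'll fit the stand's pose and peg height.

Run:
```python
from h import *
from scipy.optimize import least_squares
np.set_printoptions(precision=4,suppress=True)
d=np.load("w2.npz"); i=m.camera_info("wrist"); w=(i,cv2.Rodrigues(d["rvec"])[0],d["tvec"].ravel()); t=cam("top")
cw=lambda a,b:np.array([176+a/3,34+b/3]); ct=lambda a,b:np.array([318+a/7.27,160+b/7.27])
for H in (.215,.227):
  O=[(w,(-.02,.06,.012),cw(307,560)),(w,(-.02,-.06,.012),cw(512,545)),(w,(0,.026,.012),cw(357,527)),(w,(0,-.026,.012),cw(453,523)),
   (w,(0,.026,H),cw(339,243)),(w,(0,-.026,H),cw(463,236)),(t,(-.02,.06,.012),ct(68,335)),(t,(-.02,-.06,.012),ct(325,325))]
  P=[(w,(-.047,0,.0055),cw(410,314)),(t,(-.049,0,.0065),ct(222,345))]
  def X(q,p,dz=0): c,s=np.cos(p[2]),np.sin(p[2]); return [p[0]+c*q[0]-s*q[1],p[1]+s*q[0]+c*q[1],q[2]+dz]
  f=lambda p:np.concatenate([proj(c,X(q,p))-o for c,q,o in O]+[proj(c,X(q,p,p[3]))-o for c,q,o in P[:1]])
  r=least_squares(f,[.6,-.06,0,.2],loss="soft_l1"); print(H,r.x,np.degrees(r.x[2]),r.cost); print(r.fun.reshape(-1,2).tolist() if 0 else np.round(f(r.x).reshape(-1,2),1).tolist()); p=r.x; print("tip top resid",proj(t,X(P[1][1],p,p[3]))-P[1][2])
  print("rest tip",X((-.052,0,.0065),p,p[3]))
# caddy
hz=[onz(t,(220+(552-400)/7.27,218+258/7.27),.163)]; print("handle top",hz)
```

```text
0.215 [ 0.6035 -0.0612  0.0563  0.2117] 3.2245105485984378 4.3180494369130225
[[-1.5, 0.5], [1.3, 0.2], [1.6, 0.2], [-0.3, -0.6], [-0.6, -0.3], [0.6, -0.3], [-1.7, -0.1], [-0.7, 0.2], [0.1, -0.0]]
tip top resid [-0.9762 -0.1283]
rest tip [np.float64(0.551554920142281), np.float64(-0.06408689416628996), np.float64(0.21823377004982702)]
0.227 [ 0.6026 -0.0612  0.0569  0.2125] 3.261837239461866 19.572201390597183
[[-1.5, 0.9], [1.4, 0.6], [1.6, 0.6], [-0.2, -0.2], [-1.3, -7.9], [1.0, -8.0], [-1.7, 0.2], [-0.7, 0.5], [0.2, -0.0]]
tip top resid [-0.9542  0.132 ]
rest tip [np.float64(0.5507182244602457), np.float64(-0.06412628879387071), np.float64(0.2190108567425768)]
handle top [array([0.4153, 0.245 , 0.163 ])]
```

```bash
cat >> h.py <<'E'
def to(pos,yaw_deg,tilt=0,q=None,p=None):
    s=m.state(); Rc=R.from_quat(s["ee_rot"] if q is None else q); p0=s["tool_pos"] if p is None else np.array(p)
    y=np.radians(yaw_deg); Rt=R.from_matrix(np.array([[np.cos(y),np.sin(y),0],[np.sin(y),-np.cos(y),0],[0,0,-1]]).T.reshape(3,3).T)
    dp=Rc.inv().apply(np.array(pos)-p0)/.5; dr=(Rc.inv()*Rt).as_rotvec()/(2*np.pi)
    print("pos",np.round(s["tool_pos"],4),"dist",np.linalg.norm(np.array(pos)-p0)); print(np.round(dp,4).tolist(),np.round(dr,4).tolist())
E
python3 -c "
from h import *
to([.413,.247,.28],-3)"
```

```text
pos [ 0.342  -0.0619  0.3334] dist 0.32136348276577315
[-0.013, -0.6216, 0.1628] [-0.0016, -0.1503, 0.0036]
```

>>> carry_out([
  [[85, -0.013, -0.622, 0.163, -0.002, -0.15, 0.004], [85, -0.013, -0.622, 0.163, -0.002, -0.15, 0.004], [85, -0.013, -0.622, 0.163, -0.002, -0.15, 0.004], [85, -0.013, -0.622, 0.163, -0.002, -0.15, 0.004], [85, -0.013, -0.622, 0.163, -0.002, -0.15, 0.004], [85, -0.013, -0.622, 0.163, -0.002, -0.15, 0.004], [85, -0.013, -0.622, 0.163, -0.002, -0.15, 0.004], [85, -0.013, -0.622, 0.163, -0.002, -0.15, 0.004]],
])

```text
time: 4.72
tool_pos: [0.4081, 0.0205, 0.2821]
ee_rot: [1.0, 0.008, -0.001, -0.025]
contact_force: [-0.0, -0.4, 0.0]
finger_gap: 0.0848
grip_force: 0.0
```

Run:
```python
from h import *
np.set_printoptions(precision=4,suppress=True)
s=m.state(); print(s["time"],s["tool_pos"],R.from_quat(s["ee_rot"]).as_matrix()[:,0],np.abs(s["dq"]).max())
w=cam("wrist"); im=m.camera("wrist"); cv2.imwrite("pics/w3.png",im); np.savez("w3.npz",rvec=w[0]["rvec"],tvec=w[0]["tvec"])
for l,z in [("caddy_handle",.151),("caddy_eye",.125),("caddy",0)]:
    print(l,[(np.round(d["position"],1),round(d["confidence"],2),onz(w,d["position"],z)) for d in m.tip_of("wrist",l)][:3])
```

```text
4.725 [0.4081 0.0205 0.2821] [ 0.9999  0.0159 -0.0016] 0.03708710515859716
caddy_handle [(array([ 64.5, 180.3]), 0.72, array([0.4146, 0.2499, 0.151 ]))]
caddy_eye [(array([64.4, 79.2]), 0.91, array([0.4996, 0.2534, 0.125 ])), (array([137.3,   8.1]), 0.83, array([0.5539, 0.1777, 0.125 ]))]
caddy [(array([150.1, 126. ]), 0.89, array([0.4475, 0.2505, 0.    ]))]
```

View pics/w3.png

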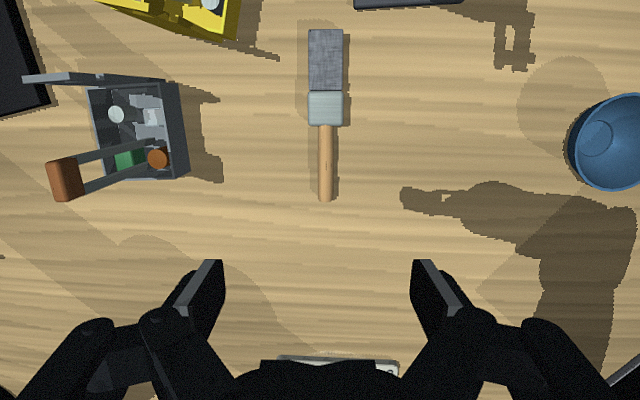

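Wrist view: the handle is at (64,180) and the eye at (64,79), and the caddy is nearly aligned with world x. The move stopped short, so I'll continue.

```bash
python3 -c "
from h import *
to([.413,.249,.26],0)"
```

```text
pos [0.4069 0.0203 0.2831] dist 0.22992824861370847
[0.0192, -0.4542, 0.0692] [-0.008, 0.0001, 0.0025]
```

>>> carry_out([
  [[85, 0.019, -0.454, 0.069, -0.008, 0, 0.0025], [85, 0.019, -0.454, 0.069, -0.008, 0, 0.0025], [85, 0.019, -0.454, 0.069, -0.008, 0, 0.0025], [85, 0.019, -0.454, 0.069, -0.008, 0, 0.0025], [85, 0.019, -0.454, 0.069, -0.008, 0, 0.0025], [85, 0.019, -0.454, 0.069, -0.008, 0, 0.0025], [85, 0.019, -0.454, 0.069, -0.008, 0, 0.0025]],
])

```text
time: 5.8
tool_pos: [0.4262, 0.0453, 0.2613]
ee_rot: [0.999, 0.037, -0.003, -0.025]
contact_force: [0.5, 0.1, 1.2]
finger_gap: 0.0848
grip_force: 0.0
```

Run:
```python
from h import *
np.set_printoptions(precision=4,suppress=True)
s=m.state(); print(s["time"],s["tool_pos"],R.from_quat(s["ee_rot"]).as_matrix()[:,0],np.abs(s["dq"]).max())
w=cam("wrist"); im=m.camera("wrist"); cv2.imwrite("pics/w4.png",im)
for l,z in [("caddy_handle",.151),("caddy_eye",.125),("caddy",0)]:
    print(l,[(np.round(d["position"],1),round(d["confidence"],2),onz(w,d["position"],z)) for d in m.tip_of("wrist",l)][:3])
for px in [(300,0)]: pass
# orange handle top blob
hsv=cv2.cvtColor(im,cv2.COLOR_BGR2HSV); mk=cv2.inRange(hsv,(3,110,60),(14,255,255)); n,L,st,ce=cv2.connectedComponentsWithStats(mk)
for k in range(1,n):
    if st[k][4]>150: q=cv2.minAreaRect(np.argwhere(L==k)[:,::-1].astype(np.float32)); print(st[k],q,onz(w,q[0],.163))
```

```text
5.8 [0.4262 0.0453 0.2613] [ 0.9973  0.0737 -0.0041] 0.016292323015831257
caddy_handle [(array([ 74.5, 193.9]), 0.87, array([0.4153, 0.249 , 0.151 ]))]
caddy_eye [(array([160.8,  14. ]), 0.86, array([0.5545, 0.1799, 0.125 ]))]
caddy [(array([160.3, 132.4]), 0.91, array([0.4474, 0.2526, 0.    ]))]
[159 159  20  21 233] ((168.5, 169.0), (20.0, 19.0), 90.0) [0.4455 0.1611 0.163 ]
[ 54 172  30  47 732] ((68.17647552490234, 195.7058868408203), (46.566837310791016, 21.828205108642578), 75.96376037597656) [0.4179 0.2443 0.163 ]
```

View pics/w4.png

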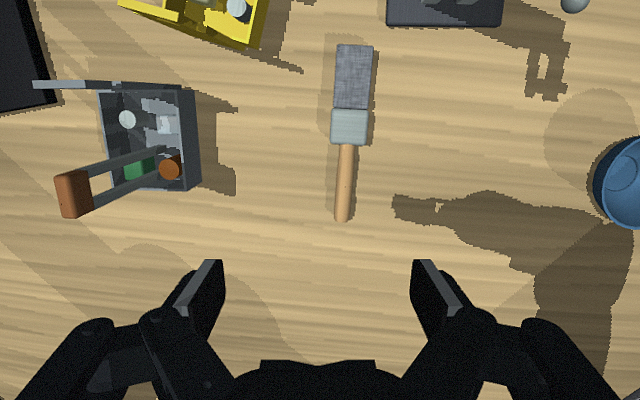

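The handle is at (70,195). The arm stalls at the last joint's limit (yaw = j1 − j6 + 180°), so I need the half-turned grasp.

```bash
python3 -c "
from h import *
print(m.state()['joint_positions'])
to([.415,.248,.24],178)"
```

```text
[ 0.07288495  0.09596327 -0.13755505  1.34131867  0.04963592  3.14059664]
pos [0.4262 0.0454 0.2614] dist 0.204063767013336
[0.0078, -0.4032, 0.0628] [-0.0016, -0.0119, -0.4826]
```

>>> carry_out([
  [[85, 0, 0, 0, 0, 0, -0.1], [85, 0, 0, 0, 0, 0, -0.1], [85, 0.008, -0.403, 0.063, -0.002, -0.012, -0.483], [85, 0.008, -0.403, 0.063, -0.002, -0.012, -0.483], [85, 0.008, -0.403, 0.063, -0.002, -0.012, -0.483], [85, 0.008, -0.403, 0.063, -0.002, -0.012, -0.483], [85, 0.008, -0.403, 0.063, -0.002, -0.012, -0.483], [85, 0.008, -0.403, 0.063, -0.002, -0.012, -0.483], [85, 0.008, -0.403, 0.063, -0.002, -0.012, -0.483], [85, 0.008, -0.403, 0.063, -0.002, -0.012, -0.483], [85, 0.008, -0.403, 0.063, -0.002, -0.012, -0.483], [85, 0.008, -0.403, 0.063, -0.002, -0.012, -0.483], [85, 0.008, -0.403, 0.063, -0.002, -0.012, -0.483], [85, 0.008, -0.403, 0.063, -0.002, -0.012, -0.483], [85, 0.008, -0.403, 0.063, -0.002, -0.012, -0.483], [85, 0.008, -0.403, 0.063, -0.002, -0.012, -0.483], [85, 0.008, -0.403, 0.063, -0.002, -0.012, -0.483], [85, 0.008, -0.403, 0.063, -0.002, -0.012, -0.483], [85, 0.008, -0.403, 0.063, -0.002, -0.012, -0.483], [85, 0.008, -0.403, 0.063, -0.002, -0.012, -0.483]],
])

```text
time: 8.5
tool_pos: [0.4151, 0.2479, 0.2399]
ee_rot: [0.016, 1.0, -0.0, 0.001]
contact_force: [-0.4, 0.5, 0.5]
finger_gap: 0.0848
grip_force: 0.0
```

Run:
```python
from h import *
np.set_printoptions(precision=4,suppress=True)
s=m.state(); print(s["time"],s["tool_pos"],R.from_quat(s["ee_rot"]).as_matrix()[:,0],s["joint_positions"])
w=cam("wrist"); im=m.camera("wrist"); cv2.imwrite("pics/w5.png",im)
for l,z in [("caddy_handle",.151),("caddy_eye",.125),("caddy",0)]:
    print(l,[(np.round(d["position"],1),round(d["confidence"],2),onz(w,d["position"],z)) for d in m.tip_of("wrist",l)][:3])
to([.415,.248,.153],180)
```

```text
8.5 [0.4151 0.2479 0.2399] [-0.9995  0.0329 -0.0016] [ 0.5391  0.211  -0.0553  1.3032 -0.001   0.5719]
caddy_handle [(array([314.8, 215.5]), 0.63, array([0.4168, 0.2471, 0.151 ]))]
caddy_eye [(array([326.7, 296.9]), 0.8, array([0.5018, 0.2541, 0.125 ])), (array([243.2, 347.2]), 0.74, array([0.554 , 0.1758, 0.125 ]))]
caddy [(array([322.5, 196.6]), 0.71, array([ 0.4498,  0.2539, -0.    ])), (array([260.1, 309.1]), 0.67, array([0.604 , 0.1662, 0.    ]))]
pos [0.4151 0.2479 0.2399] dist 0.08688660411372733
[0.0005, 0.0002, 0.1738] [-0.0, 0.0003, -0.0052]
```

View pics/w5.png

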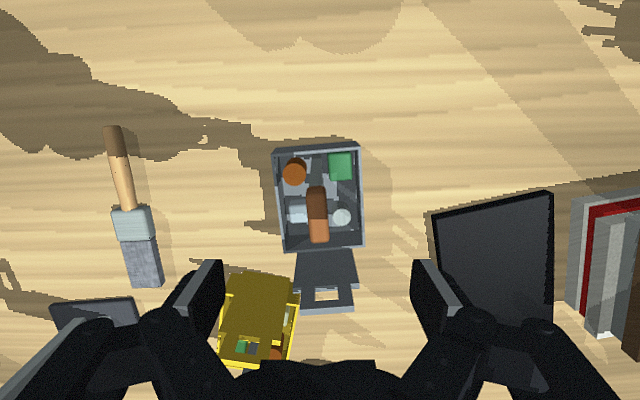

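The handle bar runs (316,187)–(319,242), centred between the jaws. The eye is at (326,297), and the caddy's yaw is about +3°. I'll descend and grasp.

>>> carry_out([
  [[85, -0.001, 0, 0.07, 0, 0, -0.0136], [85, -0.001, 0, 0.13, 0, 0, -0.0136], [85, -0.001, 0, 0.174, 0, 0, -0.0136], [85, -0.001, 0, 0.174, 0, 0, -0.0136], [5, -0.001, 0, 0.174, 0, 0, -0.0136], [5, -0.001, 0, 0.174, 0, 0, -0.0136], [5, -0.001, 0, 0.174, 0, 0, -0.0136], [5, -0.001, 0, 0.174, 0, 0, -0.0136], [5, -0.001, 0, 0.174, 0, 0, -0.0136], [5, -0.001, 0, 0.174, 0, 0, -0.0136], [5, -0.001, 0, 0.174, 0, 0, -0.0136]],
])

```text
time: 10.07
tool_pos: [0.4159, 0.2482, 0.1536]
ee_rot: [-0.027, 1.0, 0.0, 0.001]
contact_force: [-0.1, -0.0, 6.1]
finger_gap: 0.013
grip_force: 59.6
```

Run:
```python
from h import *
np.set_printoptions(precision=4,suppress=True)
s=m.state(); print(s["time"],s["tool_pos"],R.from_quat(s["ee_rot"]).as_matrix()[:,0],s["contact_force"],s["ft_torque"],s["finger_gap"],s["grip_force"])
```

```text
10.075 [0.4159 0.2482 0.1536] [-0.9986 -0.0535 -0.0025] [-0.1485 -0.0133  6.1001] [ 0.0106  0.2588 -0.023 ] 0.012957739540752739 59.601014256477356
```

Gripped (gap 13 mm, 60 N). The tool yaw already matches the stand's. I'll lift and carry to in front of the peg.

>>> carry_out([
  [[5, 0, 0, -0.03, 0, 0, 0], [5, 0, 0, -0.09, 0, 0, 0], [5, 0.02, 0, -0.15, 0, 0, 0], [5, 0.05, -0.02, -0.19, 0, 0, 0], [5, 0.066, -0.08, -0.2, 0, 0, 0], [5, 0.066, -0.16, -0.2, 0, 0, 0], [5, 0.066, -0.24, -0.2, 0, 0, 0], [5, 0.066, -0.32, -0.2, 0, 0, 0], [5, 0.066, -0.4, -0.2, 0, 0, 0], [5, 0.066, -0.48, -0.2, 0, 0, 0], [5, 0.066, -0.55, -0.2, 0, 0, 0], [5, 0.066, -0.6, -0.2, 0, 0, 0], [5, 0.06, -0.63, -0.2, 0, 0, 0], [5, 0.03, -0.638, -0.2, 0, 0, 0], [5, 0.01, -0.638, -0.195, 0, 0, 0], [5, -0.001, -0.638, -0.19, 0, 0, 0], [5, -0.001, -0.638, -0.19, 0, 0, 0], [5, -0.001, -0.638, -0.19, 0, 0, 0], [5, -0.001, -0.638, -0.19, 0, 0, 0]],
])

```text
time: 12.45
tool_pos: [0.4329, -0.0704, 0.2481]
ee_rot: [-0.027, 1.0, -0.0, 0.001]
contact_force: [-0.2, 0.6, -3.1]
finger_gap: 0.0128
grip_force: 58.7
```

Run:
```python
from h import *
np.set_printoptions(precision=4,suppress=True)
s=m.state(); print(s["time"],s["tool_pos"],R.from_quat(s["ee_rot"]).as_matrix()[:,0],s["contact_force"],s["ft_torque"],s["finger_gap"],s["grip_force"])
w=cam("wrist"); im=m.camera("wrist"); cv2.imwrite("pics/w6.png",im); sc=m.camera("scene"); cv2.imwrite("pics/s6.png",sc); s=cam("scene")
for n,c in (("wrist",w),("scene",s)):
  for l in ["caddy_handle","caddy_eye","roof_usual"]:
    print(n,l,[(np.round(d["position"],1),round(d["confidence"],2)) for d in m.tip_of(n,l)][:2])
  print("expect eye, tip",proj(c,[.5186,-.0659,.219]),proj(c,[.5516,-.0641,.218]))
a=im[200:400,190:450]; b=cv2.resize(sc[110:290,240:420],(540,540),interpolation=cv2.INTER_CUBIC)
cv2.imwrite("pics/c6.png",b)
```

```text
12.45 [ 0.4329 -0.0704  0.2481] [-0.9986 -0.0537 -0.0017] [-0.2349  0.5621 -3.08  ] [-0.0278  0.0544 -0.0177] 0.012832102549894274 58.749682903289795
wrist caddy_handle [(array([315.1, 277.7]), 0.6)]
wrist caddy_eye [(array([316.8, 377.2]), 0.9), (array([566.2, 329. ]), 0.81)]
wrist roof_usual []
expect eye, tip [315.6216 377.2037] [315.7959 414.1431]
scene caddy_handle [(array([264.5, 152.1]), 0.87), (array([376.6, 195. ]), 0.76)]
scene caddy_eye [(array([363.2, 183.2]), 0.96), (array([278.2, 177.6]), 0.78)]
scene roof_usual [(array([286.5, 169.9]), 0.72), (array([296.5, 251.7]), 0.23)]
expect eye, tip [278.7058 175.6263] [285.3028 182.685 ]
```

View pics/w6.png

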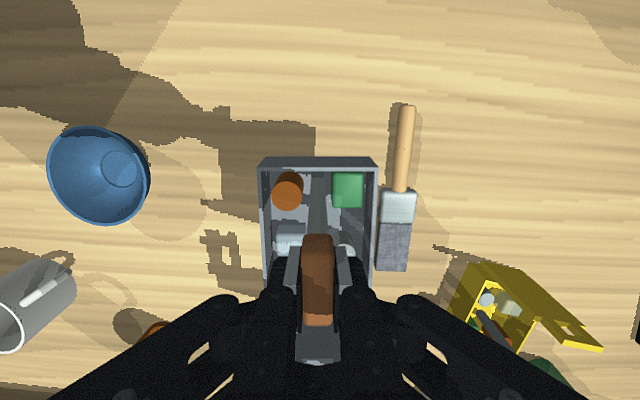

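The wrist picture shows the caddy held straight. The eye is detected at (317,377), where (316,377) was expected. I'm at the picture-view limit, so from here I use detections and force. I'll approach to just before the tip.

>>> carry_out([
  [[5, -0.015, 0, 0, 0, 0, 0], [5, -0.035, 0, 0, 0, 0, 0], [5, -0.05, 0, 0, 0, 0, 0], [5, -0.054, 0, 0, 0, 0, 0], [5, -0.054, 0, 0, 0, 0, 0]],
])

```text
time: 13.48
tool_pos: [0.4601, -0.0691, 0.2478]
ee_rot: [-0.027, 1.0, -0.0, 0.0]
contact_force: [0.1, -0.2, -1.8]
finger_gap: 0.013
grip_force: 58.8
```

```bash
cat >> h.py <<'E'
S0=np.array([.6035,-.0612,0]);u=np.array([np.cos(.0563),np.sin(.0563),0]);v=np.array([-u[1],u[0],0])
def rep():
    s=m.state(); Rm=R.from_quat(s["ee_rot"]).as_matrix(); h=s["tool_pos"]+Rm[:,2]*.0026; e=h-Rm[:,0]*.085+Rm[:,2]*.026
    d=e-S0; f=s["contact_force"]; print("t",round(s["time"],2),"tcp",s["tool_pos"],"eye stand xyz mm",np.round([d@u*1e3,d@v*1e3,d[2]*1e3],1),"f stand",np.round([f@u,f@v,f[2]],2),"tq",np.round(s["ft_torque"],3),"yaw",np.degrees(np.arctan2(-Rm[1,0],-Rm[0,0])),"gap",s["finger_gap"])
E
python3 - <<'E'
from h import *
np.set_printoptions(precision=4,suppress=True)
rep(); im=m.camera("scene"); s=cam("scene")
Rm=R.from_quat(m.state()["ee_rot"]).as_matrix(); h=m.state()["tool_pos"]+Rm[:,2]*.0026; e=h-Rm[:,0]*.085+Rm[:,2]*.026; og=h-Rm[:,0]*.032+Rm[:,2]*.151
for l,x in (("caddy_handle",h),("caddy_eye",e),("caddy",og)): print(l,[(np.round(d["position"],1),round(d["confidence"],2)) for d in m.tip_of("scene",l)][:3],"exp",proj(s,x))
E
```

```text
t 13.47 tcp [ 0.4601 -0.0691  0.2478] eye stand xyz mm [-58.6  -0.1 219.3] f stand [ 0.1  -0.21 -1.84] tq [-0.02   0.159  0.002] yaw 3.068804921633969 gap 0.013006540127787753
caddy_handle [(array([268.4, 155.6]), 0.91), (array([374.6, 195.4]), 0.62), (array([170.8, 313.1]), 0.45)] exp [266.9357 156.2369]
caddy_eye [(array([283.5, 182.9]), 0.94), (array([359.8, 179.6]), 0.68)] exp [283.8767 180.8836]
caddy [(array([363.6, 222.8]), 0.87), (array([421. , 237.7]), 0.64)] exp [275.5012 205.1089]
```

Run:
```python
from h import *
s=cam("scene"); print("eye0 obs 370,163.1 exp",proj(s,[.5008,.2528,.125]),"handle0 obs 357.5,142.6 exp",proj(s,[.4159,.2482,.151]))
```

```text
eye0 obs 370,163.1 exp [371.09092215 163.31180163] handle0 obs 357.5,142.6 exp [354.57941795 142.42051413]
```

>>> carry_out([
  [[5, -0.004, 0, 0, 0, 0, 0], [5, -0.008, 0, 0, 0, 0, 0], [5, -0.008, 0, 0, 0, 0, 0]],
])

```text
time: 14.05
tool_pos: [0.4642, -0.0689, 0.2481]
ee_rot: [-0.027, 1.0, -0.0, 0.001]
contact_force: [-0.1, 0.1, -4.1]
finger_gap: 0.0136
grip_force: 58.8
```

```bash
python3 -c "
from h import *
rep()"
```

```text
t 14.05 tcp [ 0.46420415 -0.06892524  0.24806867] eye stand xyz mm [-5.450e+01 -1.000e-01  2.196e+02] f stand [-0.1   0.08 -4.07] tq [-0.011  0.109 -0.003] yaw 3.0612606487737977 gap 0.013608314857865924
```

>>> carry_out([
  [[5, -0.004, 0, 0, 0, 0, 0], [5, -0.008, 0, 0, 0, 0, 0], [5, -0.008, 0, 0, 0, 0, 0]],
])

```text
time: 14.42
tool_pos: [0.4682, -0.0687, 0.248]
ee_rot: [-0.027, 1.0, -0.0, 0.001]
contact_force: [0.2, 0.9, -2.9]
finger_gap: 0.013
grip_force: 58.8
```

```bash
python3 -c "
from h import *
rep()"
```

```text
t 14.43 tcp [ 0.46820805 -0.0687137   0.2480055 ] eye stand xyz mm [-5.050e+01 -1.000e-01  2.195e+02] f stand [ 0.23  0.86 -2.86] tq [-0.034  0.154 -0.007] yaw 3.061202753582072 gap 0.01295429536507701
```

>>> carry_out([
  [[5, -0.004, 0, 0, 0, 0, 0], [5, -0.008, 0, 0, 0, 0, 0], [5, -0.008, 0, 0, 0, 0, 0]],
])

```text
time: 14.8
tool_pos: [0.4721, -0.0685, 0.2479]
ee_rot: [-0.027, 1.0, -0.0, 0.001]
contact_force: [0.4, 0.2, -3.8]
finger_gap: 0.0125
grip_force: 58.7
```

```bash
python3 -c "
from h import *
rep()"
```

```text
t 14.8 tcp [ 0.47210901 -0.0684928   0.2478861 ] eye stand xyz mm [-4.660e+01 -1.000e-01  2.194e+02] f stand [ 0.38  0.22 -3.76] tq [-0.013  0.097  0.011] yaw 3.059770277232089 gap 0.012466696674911727
```

>>> carry_out([
  [[5, -0.006, 0, 0, 0, 0, 0], [5, -0.006, 0, 0.002, 0, 0, 0], [5, -0.006, 0, 0.004, 0, 0, 0], [5, -0.006, 0, 0.004, 0, 0, 0]],
])

```text
time: 15.3
tool_pos: [0.4751, -0.0683, 0.2461]
ee_rot: [-0.027, 1.0, -0.0, 0.001]
contact_force: [-0.0, 0.8, -3.0]
finger_gap: 0.0127
grip_force: 58.7
```

```bash
python3 -c "
from h import *
rep()"
```

```text
t 15.3 tcp [ 0.4750579  -0.06834264  0.24609563] eye stand xyz mm [-4.360e+01 -2.000e-01  2.177e+02] f stand [ 0.04  0.76 -2.98] tq [-0.028  0.151  0.022] yaw 3.059384960574983 gap 0.012702605520665619
```

Nothing yet. I'll lower in 1 mm rows and stop after 2 mm.

>>> carry_out([
  [[5, 0, 0, 0.002, 0, 0, 0], [5, 0, 0, 0.004, 0, 0, 0], [5, 0, 0, 0.004, 0, 0, 0]],
])

```text
time: 15.68
tool_pos: [0.4749, -0.0683, 0.244]
ee_rot: [-0.027, 1.0, -0.0, 0.001]
contact_force: [0.3, 0.6, -3.1]
finger_gap: 0.0127
grip_force: 58.7
```

```bash
python3 -c "
from h import *
rep()"
```

```text
t 15.68 tcp [ 0.47493999 -0.06832785  0.24396277] eye stand xyz mm [-4.370e+01 -1.000e-01  2.155e+02] f stand [ 0.28  0.59 -3.05] tq [0.037 0.132 0.023] yaw 3.0591868968599636 gap 0.012731452956198921
```

>>> carry_out([
  [[5, 0, 0, 0.002, 0, 0, 0], [5, 0, 0, 0.004, 0, 0, 0], [5, 0, 0, 0.004, 0, 0, 0]],
])

```text
time: 16.05
tool_pos: [0.4749, -0.0683, 0.2419]
ee_rot: [-0.027, 1.0, -0.0, 0.001]
contact_force: [-0.3, 0.9, -3.3]
finger_gap: 0.0128
grip_force: 58.7
```

```bash
python3 -c "
from h import *
rep()"
```

```text
t 16.05 tcp [ 0.47493034 -0.06832753  0.2419245 ] eye stand xyz mm [-4.370e+01 -1.000e-01  2.134e+02] f stand [-0.24  0.9  -3.27] tq [0.006 0.087 0.   ] yaw 3.0583333505325117 gap 0.012808106919128417
```

>>> carry_out([
  [[5, 0, 0, 0.002, 0, 0, 0], [5, 0, 0, 0.004, 0, 0, 0], [5, 0, 0, 0.004, 0, 0, 0]],
])

```text
time: 16.42
tool_pos: [0.4749, -0.0683, 0.2399]
ee_rot: [-0.027, 1.0, -0.0, 0.001]
contact_force: [0.2, 0.2, -3.6]
finger_gap: 0.0128
grip_force: 58.7
```

```bash
python3 -c "
from h import *
rep()"
```

```text
t 16.43 tcp [ 0.47491722 -0.06831198  0.23992941] eye stand xyz mm [-4.370e+01 -1.000e-01  2.114e+02] f stand [ 0.16  0.18 -3.56] tq [0.    0.109 0.011] yaw 3.060382536010396 gap 0.012814119306946039
```

>>> carry_out([
  [[5, 0, 0, 0.002, 0, 0, 0], [5, 0, 0, 0.004, 0, 0, 0], [5, 0, 0, 0.004, 0, 0, 0]],
])

```text
time: 16.8
tool_pos: [0.4749, -0.0683, 0.2379]
ee_rot: [-0.027, 1.0, -0.0, 0.001]
contact_force: [-0.4, 0.1, -2.7]
finger_gap: 0.0131
grip_force: 58.7
```

```bash
python3 -c "
from h import *
rep()"
```

```text
t 16.8 tcp [ 0.47494487 -0.06832384  0.23792597] eye stand xyz mm [-4.370e+01 -1.000e-01  2.094e+02] f stand [-0.43  0.15 -2.69] tq [ 0.029  0.124 -0.009] yaw 3.0603483840205947 gap 0.013073887052710766
```

>>> carry_out([
  [[5, 0, 0, 0.002, 0, 0, 0], [5, 0, 0, 0.003, 0, 0, 0], [5, 0, 0, 0.003, 0, 0, 0]],
])

```text
time: 17.18
tool_pos: [0.4751, -0.0684, 0.237]
ee_rot: [-0.027, 1.0, -0.0, 0.001]
contact_force: [-1.6, -1.4, -0.2]
finger_gap: 0.0129
grip_force: 59.2
```

```bash
python3 -c "
from h import *
np.set_printoptions(precision=4,suppress=True)
rep(); m.camera('scene');rep()
s=m.state()
for n in ('scene','wrist'):
  m.camera(n); c=cam(n); Rm=R.from_quat(s['ee_rot']).as_matrix(); h=s['tool_pos']+Rm[:,2]*.0026; e=h-Rm[:,0]*.085+Rm[:,2]*.026
  for l,x in (('caddy_handle',h),('caddy_eye',e),('roof_usual',S0-.046*u+np.array([0,0,.257+.0117])),('keeper',e)): print(n,l,[(np.round(d['position'],1),round(d['confidence'],2)) for d in m.tip_of(n,l)][:3],'exp',proj(c,x))
"
```

```text
t 17.18 tcp [ 0.4751 -0.0684  0.237 ] eye stand xyz mm [-43.5  -0.2 208.6] f stand [-1.68 -1.27 -0.17] tq [0.082 0.215 0.04 ] yaw 3.0577491781752273 gap 0.012922264203364897
t 17.23 tcp [ 0.4751 -0.0684  0.2369] eye stand xyz mm [-43.5  -0.2 208.5] f stand [-1.48  0.95  0.61] tq [ 0.065  0.217 -0.067] yaw 3.060150582432742 gap 0.012979878937712852
scene caddy_handle [(array([374.8, 194.9]), 0.79), (array([274.5, 160.9]), 0.69)] exp [270.0082 162.4633]
scene caddy_eye [(array([285.2, 187.1]), 0.81), (array([361.1, 181.9]), 0.57)] exp [287.0562 187.283 ]
scene roof_usual [(array([286. , 173.6]), 0.61)] exp [285.9454 168.4336]Traceback (most recent call last):
  File "<string>", line 8, in <module>
    for l,x in (('caddy_handle',h),('caddy_eye',e),('roof_usual',S0-.046*u+np.array([0,0,.257+.0117])),('keeper',e)): print(n,l,[(np.round(d['position'],1),round(d['confidence'],2)) for d in m.tip_of(n,l)][:3],'exp',proj(c,x))
                                                                                                                                                                                               ~~~~~~~~^^^^^
ValueError: it knows: bottle, bowl, brush, caddy, caddy_eye, caddy_handle, mug, paperweight, peg_usual, roof_usual, sketchbook, stand, tumbler
```

Contact with the peg: about 3 N upward at nominal eye z 208.5, with a slight backward part from the round end. I'll raise 2 mm and go in along the slope.

>>> carry_out([
  [[5, 0, 0, -0.004, 0, 0, 0], [5, -0.006, 0, -0.0032, 0, 0, 0], [5, -0.011, 0, -0.0025, 0, 0, 0], [5, -0.016, 0, -0.0018, 0, 0, 0], [5, -0.016, 0, -0.0018, 0, 0, 0]],
])

```text
time: 18.05
tool_pos: [0.4832, -0.0679, 0.2372]
ee_rot: [-0.027, 1.0, -0.0, 0.001]
contact_force: [-0.3, -0.6, -3.2]
finger_gap: 0.013
grip_force: 58.8
```

```bash
python3 -c "
from h import *
rep();m.camera('scene');rep()"
```

```text
t 18.05 tcp [ 0.48317953 -0.0678669   0.23720888] eye stand xyz mm [-3.550e+01 -1.000e-01  2.087e+02] f stand [-0.37 -0.6  -3.15] tq [-0.024  0.134  0.04 ] yaw 3.0645301725881793 gap 0.013036593444419231
t 18.1 tcp [ 0.48302884 -0.06788595  0.2372622 ] eye stand xyz mm [-3.560e+01 -1.000e-01  2.088e+02] f stand [-1.41 -0.16 -2.96] tq [0.014 0.161 0.023] yaw 3.0650195482853158 gap 0.012978537273181396
```

>>> carry_out([
  [[5, 0, 0, 0.0015, 0, 0, 0], [5, 0, 0, 0.003, 0, 0, 0], [5, 0, 0, 0.003, 0, 0, 0]],
])

```text
time: 18.48
tool_pos: [0.483, -0.068, 0.2363]
ee_rot: [-0.027, 1.0, -0.0, 0.001]
contact_force: [-0.5, 0.7, -1.4]
finger_gap: 0.0131
grip_force: 59.1
```

```bash
python3 -c "
from h import *
rep();m.camera('scene');rep()"
```

```text
t 18.48 tcp [ 0.48304832 -0.06795191  0.2362962 ] eye stand xyz mm [-3.560e+01 -2.000e-01  2.079e+02] f stand [-0.46  0.69 -1.36] tq [ 0.054  0.094 -0.033] yaw 3.0552904155713163 gap 0.013134135127489658
t 18.52 tcp [ 0.48307675 -0.06792089  0.23628915] eye stand xyz mm [-3.550e+01 -2.000e-01  2.079e+02] f stand [-1.21  0.23 -1.9 ] tq [ 0.04   0.176 -0.016] yaw 3.0600070418333556 gap 0.01276289241047327
```

Light contact, in line with the 8° slope. I'll slide in with 1 mm clearance, lifting the keeper.

>>> carry_out([
  [[5, 0, 0, -0.002, 0, 0, 0], [5, -0.008, 0, -0.001, 0, 0, 0], [5, -0.016, 0, 0.0002, 0, 0, 0], [5, -0.024, 0, 0.0014, 0, 0, 0], [5, -0.024, 0, 0.0014, 0, 0, 0]],
])

```text
time: 19.15
tool_pos: [0.4954, -0.0673, 0.2351]
ee_rot: [-0.027, 1.0, -0.0, 0.001]
contact_force: [0.3, -0.6, -3.3]
finger_gap: 0.0132
grip_force: 58.8
```

```bash
python3 -c "
from h import *
rep();m.camera('scene');rep()"
```

```text
t 19.15 tcp [ 0.49544856 -0.06725481  0.23509105] eye stand xyz mm [-2.320e+01 -2.000e-01  2.066e+02] f stand [ 0.27 -0.61 -3.26] tq [-0.056  0.056  0.012] yaw 3.0674187792236727 gap 0.013209026956653639
t 19.2 tcp [ 0.49523898 -0.0672563   0.235132  ] eye stand xyz mm [-2.340e+01 -2.000e-01  2.067e+02] f stand [ 0.78 -0.3  -3.42] tq [ 0.022  0.082 -0.004] yaw 3.063926706951991 gap 0.013118072968366036
```

>>> carry_out([
  [[5, -0.008, 0, 0.0008, 0, 0, 0], [5, -0.016, 0, 0.002, 0, 0, 0], [5, -0.024, 0, 0.0032, 0, 0, 0], [5, -0.024, 0, 0.0032, 0, 0, 0]],
])

```text
time: 19.7
tool_pos: [0.5074, -0.0666, 0.2336]
ee_rot: [-0.027, 1.0, -0.0, 0.001]
contact_force: [-0.6, 0.6, -2.2]
finger_gap: 0.0132
grip_force: 58.8
```

```bash
python3 -c "
from h import *
rep();m.camera('scene');rep()"
```

```text
t 19.7 tcp [ 0.50737658 -0.06663263  0.2335941 ] eye stand xyz mm [-11.2  -0.3 205.1] f stand [-0.59  0.66 -2.24] tq [-0.035  0.075 -0.005] yaw 3.063730673599514 gap 0.013150093537886844
t 19.75 tcp [ 0.50716089 -0.06662054  0.23364352] eye stand xyz mm [-1.140e+01 -2.000e-01  2.052e+02] f stand [-0.43 -0.64 -3.38] tq [ 0.054  0.102 -0.006] yaw 3.063085327403591 gap 0.012909145607038198
```

>>> carry_out([
  [[5, -0.004, 0, 0.0006, 0, 0, 0], [5, -0.008, 0, 0.0012, 0, 0, 0], [5, -0.01, 0, 0.0014, 0, 0, 0], [5, -0.01, 0, 0.0014, 0, 0, 0]],
])

```text
time: 20.25
tool_pos: [0.5121, -0.0664, 0.233]
ee_rot: [-0.027, 1.0, -0.0, 0.001]
contact_force: [0.6, -0.3, -3.2]
finger_gap: 0.0131
grip_force: 58.8
```

```bash
python3 -c "
from h import *
rep();m.camera('scene');rep()"
```

```text
t 20.25 tcp [ 0.51206343 -0.06636495  0.23300083] eye stand xyz mm [ -6.5  -0.3 204.5] f stand [ 0.55 -0.34 -3.18] tq [-0.022  0.113  0.053] yaw 3.060435134280582 gap 0.013069804170980796
t 20.3 tcp [ 0.51203602 -0.06636345  0.23302113] eye stand xyz mm [ -6.6  -0.3 204.6] f stand [-0.62  0.01 -2.93] tq [-0.033  0.086 -0.01 ] yaw 3.0604565232293055 gap 0.013309801386062659
```

>>> carry_out([
  [[5, -0.002, 0, 0.0003, 0, 0, 0], [5, -0.004, 0, 0.0006, 0, 0, 0], [5, -0.004, 0, 0.0006, 0, 0, 0]],
])

```text
time: 20.68
tool_pos: [0.5141, -0.0663, 0.2327]
ee_rot: [-0.027, 1.0, -0.0, 0.001]
contact_force: [-0.7, 0.2, -3.7]
finger_gap: 0.0132
grip_force: 58.8
```

```bash
python3 -c "
from h import *
rep();m.camera('scene');rep()"
```

```text
t 20.68 tcp [ 0.51407541 -0.06628832  0.23270214] eye stand xyz mm [ -4.5  -0.3 204.2] f stand [-0.65  0.28 -3.67] tq [-0.034  0.111 -0.007] yaw 3.0582107075519875 gap 0.013200906153540541
t 20.73 tcp [ 0.51403575 -0.0662569   0.23273444] eye stand xyz mm [ -4.6  -0.3 204.3] f stand [-0.31 -0.69 -2.77] tq [-0.024  0.111 -0.003] yaw 3.0574333134951766 gap 0.013081894168766348
```

>>> carry_out([
  [[5, -0.0015, 0, 0.0002, 0, 0, 0], [5, -0.003, 0, 0.0004, 0, 0, 0], [5, -0.003, 0, 0.0004, 0, 0, 0]],
])

```text
time: 21.1
tool_pos: [0.5156, -0.0662, 0.2325]
ee_rot: [-0.027, 1.0, -0.0, 0.001]
contact_force: [1.5, 0.1, -3.2]
finger_gap: 0.013
grip_force: 58.8
```

```bash
python3 -c "
from h import *
rep();m.camera('scene');rep()"
```

```text
t 21.1 tcp [ 0.51556262 -0.06618549  0.2325152 ] eye stand xyz mm [ -3.   -0.3 204.1] f stand [ 1.54 -0.02 -3.2 ] tq [0.011 0.078 0.007] yaw 3.059991103212305 gap 0.013000839552248386
t 21.15 tcp [ 0.51551759 -0.06618238  0.23250645] eye stand xyz mm [ -3.1  -0.3 204. ] f stand [ 0.21  0.42 -3.47] tq [0.006 0.066 0.004] yaw 3.0602766222492006 gap 0.012667551253004861
```

>>> carry_out([
  [[5, -0.0015, 0, 0.0002, 0, 0, 0], [5, -0.003, 0, 0.0004, 0, 0, 0], [5, -0.003, 0, 0.0004, 0, 0, 0]],
])

```text
time: 21.52
tool_pos: [0.5163, -0.0662, 0.2323]
ee_rot: [-0.027, 1.0, -0.0, 0.0]
contact_force: [-4.2, -0.6, 0.2]
finger_gap: 0.013
grip_force: 59.2
```

```bash
python3 -c "
from h import *
rep();m.camera('scene');rep()"
```

```text
t 21.52 tcp [ 0.51626978 -0.06619341  0.23231707] eye stand xyz mm [ -2.4  -0.3 203.7] f stand [-4.23 -0.37  0.18] tq [-0.02   0.852  0.056] yaw 3.0546307863743936 gap 0.013006987653208322
t 21.57 tcp [ 0.5162502  -0.06616561  0.23230473] eye stand xyz mm [ -2.4  -0.3 203.7] f stand [-3.65 -0.25  0.31] tq [-0.08   0.86   0.058] yaw 3.057906624896035 gap 0.013023894321294074
```

Contact with the column (−4 N). Before letting go, I'll check the caddy's pitch in the hand numerically: the tray's rim row in the stored wrist pictures against the model.

Run:
```python
from h import *
np.set_printoptions(precision=4,suppress=True,linewidth=200)
s=m.state(); im7=m.camera("wrist"); cv2.imwrite("pics/w7.png",im7); i,Rm,t=cam("wrist"); Rt=R.from_quat(s["ee_rot"]).as_matrix()
Rct=Rm@Rt; tct=Rm@s["tool_pos"]+t   # tool->cam
def camat(pos,yaw):
    y=np.radians(yaw); T=np.array([[np.cos(y),np.sin(y),0],[np.sin(y),-np.cos(y),0],[0,0,-1]]); Rw=Rct@T.T; return (i,Rw,tct-Rw@np.array(pos))
def pts(h,yaw,pit):
    Rz=R.from_euler("zy",[yaw,-pit],degrees=True)  # pit>0: nose(+x) up
    return {n:h+Rz.apply(np.array(q)/1e3) for n,q in dict(rimL=(-28,-30,-106),rimM=(-28,20,-106),eye=(85,0,-26)).items()}
c5=camat([.4151,.2479,.2399],178.1); h5=np.array([.4159,.2482,.151])
c6=camat([.4329,-.0704,.2481],183.07); h6=np.array([.4329,-.0704,.2455])
c7=(i,Rm,t); h7=s["tool_pos"]+Rt[:,2]*.0026
print("5",{k:proj(c5,x) for k,x in pts(h5,3.07,0).items()})
for p in (-2,0,2): print("6",p,{k:proj(c6,x) for k,x in pts(h6,3.07,p).items()})
for n,cols in (("w5",(300,336)),("w6",(300,336)),("w7",(300,336))):
    g=cv2.cvtColor(cv2.imread(f"pics/{n}.png"),cv2.COLOR_BGR2GRAY).astype(float)
    for c0 in cols: pr=g[130:180,c0-3:c0+4].mean(1); print(n,c0,pr.astype(int).tolist())
```

```text
5 {'rimL': array([284.0047, 153.3389]), 'rimM': array([334.3196, 148.9169]), 'eye': array([325.1541, 296.0845])}
6 -2 {'rimL': array([274.9838, 163.5056]), 'rimM': array([343.6816, 163.4596]), 'eye': array([315.9251, 372.0195])}
6 0 {'rimL': array([275.0775, 168.18  ]), 'rimM': array([343.1829, 168.1093]), 'eye': array([315.8271, 377.0238])}
6 2 {'rimL': array([275.1483, 172.8577]), 'rimM': array([342.7019, 172.7638]), 'eye': array([315.7352, 382.0585])}
w5 300 [195, 196, 198, 201, 200, 202, 209, 187, 132, 131, 115, 115, 116, 115, 112, 89, 65, 70, 70, 68, 59, 118, 169, 177, 140, 70, 74, 92, 89, 65, 50, 45, 39, 48, 60, 79, 90, 96, 102, 102, 103, 103, 105, 103, 102, 104, 103, 103, 104, 103]
w5 336 [196, 198, 201, 204, 192, 154, 146, 111, 115, 118, 119, 109, 84, 64, 68, 68, 64, 63, 128, 176, 176, 136, 46, 66, 103, 122, 127, 127, 127, 126, 126, 125, 127, 125, 129, 126, 127, 127, 126, 128, 126, 126, 127, 132, 131, 131, 129, 130, 130, 127]
w6 300 [103, 100, 99, 100, 99, 103, 102, 105, 110, 109, 110, 108, 108, 107, 106, 107, 106, 109, 111, 109, 110, 108, 106, 105, 104, 102, 84, 69, 71, 71, 70, 70, 69, 69, 69, 63, 75, 142, 176, 173, 164, 117, 67, 89, 115, 108, 97, 84, 73, 66]
w6 336 [191, 185, 181, 177, 175, 177, 178, 183, 183, 190, 193, 196, 195, 194, 193, 189, 187, 187, 190, 191, 193, 195, 193, 190, 189, 179, 124, 58, 66, 67, 69, 70, 69, 68, 67, 65, 74, 146, 179, 177, 164, 107, 53, 82, 98, 105, 111, 112, 112, 111]
w7 300 [117, 116, 118, 120, 119, 121, 118, 117, 118, 121, 123, 123, 126, 128, 130, 130, 129, 128, 127, 123, 121, 121, 118, 119, 119, 121, 101, 68, 72, 74, 73, 70, 72, 71, 72, 69, 57, 141, 182, 178, 182, 137, 64, 107, 128, 113, 100, 86, 76, 67]
w7 336 [211, 208, 206, 207, 207, 208, 210, 209, 206, 205, 205, 203, 204, 209, 217, 219, 221, 222, 222, 219, 217, 212, 211, 210, 210, 218, 169, 54, 66, 71, 71, 73, 70, 70, 71, 67, 59, 141, 186, 179, 186, 137, 49, 80, 101, 106, 114, 116, 115, 115]
```

The rim sits where the model puts it for zero pitch (166.7 against 166.6 expected), so the plate is flat on the column and the weight is on the peg. I'll ease down 0.3 mm and open the fingers.

>>> carry_out([
  [[5, 0, 0, 0.0006, 0, 0, 0], [5, 0, 0, 0.0006, 0, 0, 0], [30, 0, 0, 0.0006, 0, 0, 0], [30, 0, 0, 0.0006, 0, 0, 0], [30, 0, 0, 0.0006, 0, 0, 0], [30, 0, 0, 0.0006, 0, 0, 0]],
])

```text
time: 22.38
tool_pos: [0.5173, -0.0661, 0.2322]
ee_rot: [-0.027, 1.0, -0.0, 0.001]
contact_force: [-0.4, -0.9, -0.1]
finger_gap: 0.0302
grip_force: 0.0
```

Run:
```python
from h import *
np.set_printoptions(precision=4,suppress=True,linewidth=200)
rep(); s=m.state()
Rm=R.from_quat(s["ee_rot"]).as_matrix(); h=s["tool_pos"]+Rm[:,2]*.0026; e=h-Rm[:,0]*.085+Rm[:,2]*.026
g=cv2.cvtColor(m.camera("wrist"),cv2.COLOR_BGR2GRAY).astype(float)
for c0 in (300,336): print(c0,g[155:185,c0-3:c0+4].mean(1).astype(int).tolist())
for n in ("scene",):
  a=m.camera(n); c=cam(n); cv2.imwrite("pics/s8.png",a)
  for l,x in (("caddy_handle",h),("caddy_eye",e)): print(n,l,[(np.round(d["position"],1),round(d["confidence"],2)) for d in m.tip_of(n,l)][:3],"exp",proj(c,x))
```

```text
t 22.38 tcp [ 0.5173 -0.0661  0.2322] eye stand xyz mm [ -1.3  -0.3 203.8] f stand [-0.43 -0.89 -0.14] tq [ 0.053 -0.057 -0.006] yaw 3.0640805309894126 gap 0.03020770816157674
300 [112, 82, 71, 74, 73, 72, 75, 73, 73, 69, 79, 151, 184, 182, 168, 114, 87, 101, 104, 137, 143, 124, 109, 103, 96, 95, 89, 85, 86, 85]
336 [142, 59, 69, 74, 73, 73, 72, 72, 71, 60, 143, 188, 184, 188, 141, 50, 80, 108, 120, 127, 129, 130, 130, 129, 129, 130, 130, 130, 129, 128]
scene caddy_handle [(array([280.2, 174.1]), 0.75), (array([372.9, 192.9]), 0.69)] exp [278.2593 172.2188]
scene caddy_eye [(array([294.7, 196.8]), 0.94), (array([361.7, 184. ]), 0.7)] exp [295.8195 197.717 ]
```

Released: the caddy hangs level (rim unchanged) and the wrist force is zero. I'll open fully, go up and back off.

>>> carry_out([
  [[60, 0, 0, 0, 0, 0, 0], [85, 0, 0, 0, 0, 0, 0], [85, 0, 0, -0.02, 0, 0, 0], [85, 0, 0, -0.06, 0, 0, 0], [85, 0, 0, -0.12, 0, 0, 0], [85, 0, 0, -0.2, 0, 0, 0], [85, 0.05, 0, -0.25, 0, 0, 0], [85, 0.15, 0, -0.25, 0, 0, 0], [85, 0.25, 0, -0.25, 0, 0, 0], [85, 0.3, 0, -0.25, 0, -0.04, 0], [85, 0.3, 0, -0.25, 0, -0.055, 0], [85, 0.3, 0, -0.25, 0, -0.055, 0], [85, 0.3, 0, -0.25, 0, -0.055, 0]],
])

```text
time: 24.2
tool_pos: [0.3677, -0.0743, 0.3582]
ee_rot: [-0.026, 0.985, 0.004, 0.173]
contact_force: [0.5, -0.5, -0.5]
finger_gap: 0.0849
grip_force: 0.0
```

Run:
```python
from h import *
np.set_printoptions(precision=1,suppress=True,linewidth=220)
s=m.state(); print(s["time"],s["tool_pos"],s["contact_force"])
w=cam("wrist"); im=m.camera("wrist"); cv2.imwrite("pics/w9.png",im)
P=lambda x,y,z:proj(w,S0+u*x/1e3+v*y/1e3+np.array([0,0,z/1e3]))
zp=208.5
for n,q in dict(tip=(-50,0,zp+6.5),kTopL=(-33,10,zp+38),kBotL=(-33,10,zp+13.5),kBotR=(-33,-10,zp+13.5),eyetop=(-6,0,zp+7),plateTop=(-6,0,zp+17),roofL=(-46,16,zp+56),roofR=(-46,-16,zp+56),roofbot=(-46,0,zp+50),colL=(0,26,215),colR=(0,-26,215)).items(): print(n,P(*q))
for l in ("caddy_handle","caddy_eye","roof_usual","peg_usual"): print(l,[(np.round(d["position"],1),round(d["confidence"],2)) for d in m.tip_of("wrist",l)][:2])
e=S0-.003*u+np.array([0,0,zp/1e3-.0045]); print("eye exp",proj(w,e),"handle exp",proj(w,e-.085*u+np.array([0,0,.026])))
```

```text
24.2 [ 0.4 -0.1  0.4] [ 0.5 -0.5 -0.5]
tip [317.  284.2]
kTopL [326.1 317.1]
kBotL [325.7 298.3]
kBotR [308.5 298.3]
eyetop [317.2 307.1]
plateTop [317.2 314.2]
roofL [332.4 325.4]
roofR [301.5 325.4]
roofbot [317.  320.2]
colL [338.1 309.5]
colR [296.3 309.5]
caddy_handle [(array([313.6, 273.5]), 0.85), (array([464.9, 289.1]), 0.65)]
caddy_eye [(array([321.5, 298.4]), 0.81), (array([488.1, 238.5]), 0.58)]
roof_usual [(array([314. , 318.8]), 0.78)]
peg_usual [(array([317.4, 300.4]), 0.71)]
eye exp [317.2 300.6] handle exp [316.9 272.9]
```

Run:
```python
import cv2
g=cv2.cvtColor(cv2.imread("pics/w9.png"),cv2.COLOR_BGR2GRAY)
print("     "+" ".join(f"{c:3d}" for c in range(286,350,2)))
for r in range(262,336,2): print(r,"|"," ".join(f"{g[r,c]:3d}" for c in range(286,350,2)))
```

```text
286 288 290 292 294 296 298 300 302 304 306 308 310 312 314 316 318 320 322 324 326 328 330 332 334 336 338 340 342 344 346 348
262 | 206 206 207 205 209 205  68  74  71  67  73  75  64  62  64  63  65  65  69  75  71  72  74  76  71  67  75 221 207 210 209 213
264 | 212 209 210 212 216 165  69  75  71  73  76  68  66  67  65  69  63  62  64  74  70  72  74  80  68  67  48 223 207 209 205 207
266 | 199 200 201 204 202 163  69  79  75  74  72  66  63  63  61  63  60  54  69  68  71  66  72  70  72  78  58 236 218 218 217 218
268 | 199 200 203 202 209 127  67  74  71  68  72  69  84  92  98  99  99  92  80  68  69  66  72  72  71  74  63 202 209 211 209 210
270 | 208 212 202 202 207  97  68  77  73  74  72  69 109 129 128 125 125 127 113  69  73  68  73  72  72  69  66 182 207 209 210 206
272 | 210 210 206 210 216  87  74  72  74  69  71  75 118 142 139 139 135 134 116  72  74  69  73  72  71  70  66 180 213 214 216 214
274 | 203 206 207 207 216  59  70  71  73  73  69  66 112 141 142 135 136 133 113  75  70  72  72  71  74  71  67 181 217 211 210 210
276 | 212 213 214 213 223  54  73 
[... 3285 characters left out ...]
03 192 194 197 199 198 204 133
326 | 110 115 113 114 109 121  69  49  55  38  43  41  95 101 102 100 102  97 105  96  30  50  42 105 207 212 210 210 208 207 218 113
328 | 110 110 112 115 115 104  38  47  50  44  35  42  80  96 100  90 100  96  97  93  39  41  41  93 178 170 169 187 194 191 192 167
330 | 114 115 111 111 117  50  51  52  65 109  98  93 109 110 109 116 104 122 110 107 102 103 103 128 184 178 182 182 186 197 200 206
332 | 104 112 108 114  98  46  51  48  58 102 103 101  95 111 111 116 114 105 113 106 100  96 104 131 183 174 175 176 174 181 199 197
334 | 172  95 105 111  46  54  53  58  59  83  76  86  96 110 103 108 105 106 109 102  68  82 161 161 176 176 173 176 176 171 194 197
```

The wrist picture numbers show a distinct, uniform 17 × 16 px patch at columns 310–326, rows 298–314. That is where the shut keeper should appear, and the plate's top edge is at row 314, as expected for home. I'm handing in.

```bash
python3 -c "
from h import *
print(m.close_job())"
```

```text
the job is handed in; nothing more can be done
None
```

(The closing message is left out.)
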